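# Fit the long repair foot in the cobbler's bench stand

### The job

Take the long cast shoe-repair foot out of the wooden rack and fit it in the green bench stand: push its spindle down past the spring plunger until the collar sits fully home on the mouth of the stand, then turn the foot by feel until the plunger snaps right into the hole in the spindle, and let go. Press and turn gently, stop as soon as it resists and never force it; leave the other feet and everything else on the bench where they are.

Things in the scene. Friction and masses are not known exactly. Their poses are not given: they have to be found in the camera images.
- foot_grip (a point): The long sole-shaped cast foot to fit (0.6 kg), the longest of three in the rack: centre of its straight waist, on the spindle axis, half-way up the 16 mm thick level plate. x to the toe, y to its left, z up. Waist 40 mm wide across y, sides straight and upright for 34 mm either way along x; heel end 79 mm behind, toe end 121 mm ahead, 72 mm wide at the ball (64 mm ahead).
- foot: The same foot; origin at the centre of the underside of its collar (34 mm across), the face that comes to rest on the stand's mouth, 30 mm below foot_grip; same axes. Below it a round steel spindle, 22 mm across, 62 mm long, points down, its last 16 mm rounded to a blunt nose. The collar is 8 mm thick; a 28 mm neck joins it to the plate.
- foot_hole (a point): Nominal place of the single round cross hole in the spindle, 6.6 mm across, 6 mm deep: 30 mm below the collar, on the foot's right (its -y side). The spindle was screwed into the foot by hand and is stuck fast, so the true hole lies up to 75 degrees round from here, either way, differing each time, and cannot be seen in the rack: turn the foot to feel for it.
- stand: Green cast stand fixed to the bench, 120 mm square base, origin under the bore's axis. Its -y side carries the spring plunger, level, 30 mm below the mouth: barrel 17 mm thick, reaching 49 mm from the axis, red knob behind it to 72 mm (78 mm when pushed back). With the toe along the stand's +x the nominal hole faces the plunger, so the true one is within 75 degrees of that.
- stand_mouth (a point): Centre of the stand's round mouth, 105 mm above the bench; axes as stand. The bore is 23.5 mm across, upright, 68 mm deep; the column is 47 mm across at the mouth. A steady push of 10 to 15 N is enough to bring the collar home.
- plunger (a joint): How far the sprung pin is pushed out of the bore, m: 0 fully in (bore empty, or snapped in the hole), 0.004 to 0.006 riding on the plain spindle. Pin 6 mm thick, flat nose with rounded edge, 6.7 mm past the bore wall; spring 8 N in, 13 N out. It resists the nose by 10 to 20 N before the collar is home, then drags about 5 N. 10 to 20 degrees before the hole it draws the foot in, then blocks turning.
- rack: Wooden block, 90 x 300 x 72 mm, fixed; origin under its centre, long side along its y. Three loose upright holes, 25 mm across, 105 mm apart along y (at -105, 0, 105 mm): the three feet stand in them in any order, collars on its top at 72 mm, toes roughly towards the rack's +x. Lift a foot at least 65 mm to clear it.
- small_foot_top (a point): Top of the small (child's) cast foot in the rack, 125 mm long, 52 mm wide; leave alone. Same axes as the long foot.
- heel_anvil_top (a point): Top of the round heel anvil in the rack, 62 mm across; leave alone.
- hammer: Hammer lying on the bench, 240 mm long, leave alone; origin underneath the middle.
- brush: Flat glue brush with a wooden handle, lying on the bench, 190 mm long, leave alone; origin underneath the middle.
- polish_tin: Flat round red polish tin, 79 mm across, 24 mm high, leave alone; origin underneath.
- glue_can: Glue can with a yellow label, 72 mm across, 110 mm high, leave alone; origin underneath.
- shoe: Black leather shoe, about 250 mm long, 95 mm high, leave alone; origin underneath, x to the toe.
Things that resemble listed ones, but are neither listed nor needed, are in the scene too. Leave any yellow look-alike of the foot alone.

How it is judged:
On the way:
1. the long foot is lifted clear of the rack (height (world z) of foot above 0.125 m), for 0.1 s.
At the end, for the whole second after the job is handed in: The long foot stands still and upright (within 2.3 degrees) in the stand, its collar centred within 3 mm and resting on the mouth (gap under 1.5 mm), and the plunger's pin is in the spindle's hole (within 1.5 mm of fully in) (horizontal distance between foot and stand_mouth below 0.003 m and z of foot in the frame of stand_mouth between -0.003 and 0.0015 m and angle between foot_grip's own z axis and vertical below 0.04 rad and value of joint plunger below 0.0015 m and linear speed of foot below 0.01 m/s); the robot touches nothing.
It fails at once if the foot is forced: more than 90 N between it and the stand or its plunger (contact force between foot and stand above 90 N).
It fails at once if another foot is moved more than 15 mm (distance of any of small_foot_top, heel_anvil_top from where it was at the start of the episode above 0.015 m).
It fails at once if something else on the bench is moved more than 15 mm (distance of any of hammer, brush, polish_tin, glue_can, shoe from where it was at the start of the episode above 0.015 m).
It also fails if it takes over 72 s, if anything falls off the work surface, if the arm or the gripper's body presses on something with over 40 N, if the wrist force passes 120 N, or if a joint passes its speed limit or range.

### The arm

A 6-joint arm with a two-finger parallel gripper is mounted at the origin on the work surface. World frame = base frame: x ahead of the robot, y to its left, z up, the work surface at z = 0. Lengths are in m, angles in rad, forces in N, time in s.
With the tool pointing down it reaches from about 0.275 to 0.85 m from the base axis. Payload 19 kg.
Tool frame: the origin (TCP) lies on the mounting face of the last link; the fingertips stand 173 mm ahead of it and the grasp point (between the pads) lies 155 mm ahead of it; z points along the fingers, y is the line along which they close (so a half turn about z gives the same grasp; the last joint's range is limited). The gripper opens to 85 mm and grips with 20 to 120 N. Pads are 22 mm wide; open, the fingers measure 114 mm over their backs; the gripper's body (76 mm by 85 mm) begins 54 mm behind the grasp point. The pads swing forward as they close: fully open they stand 13 mm farther back than shut.
Start: joints at [-1.39, 0.15, 1.437, -0, 1.554, -0.134], TCP at [0.178, -0.547, 0.405] pointing down, gripper open.
Joint ranges: [-2.8, 2.8], [-0.68, 2.1], [0.12, 2.68], [-1.39, 4.53], [0.16, 2.79], [-2.81, 2.81]. Speed limits (rad/s): [1.89, 1.89, 2.22, 3.01, 3.01, 3.01].

### API

Orientations are given as a unit quaternion [w, x, y, z].
In Python, from bench import manip gives the robot as it stands.
- The arm moves only by the tool jog_arm, never from a script. Its argument "deltas" is a list of rows, each an object with "jaw": the opening, from -1 (shut) to 1 (fully open), so that 0 is half open; "delta_pos": the shift along the tool's x, y, z in cm, a list of three; "twist": the turn, a rotation vector about the tool's x, y, z in units of 10 degrees (1.0 is 10 degrees), a list of three. In form: [{"jaw": jaw, "delta_pos": [dx, dy, dz], "twist": [ax, ay, az]}, ...]. A call has 1 to 12 rows; each row is the pose to reach, as a shift and turn from the pose commanded when the call began, along the tool's axes at that moment; what a row does not reach only later rows make up. A row lasts 1/8 s, in which the tool goes at most 62.5 mm and 10.7 degrees, less where a joint would pass 70% of its speed; a pose out of reach is approached as far as the arm can. A call with a gripper value outside its range is refused whole. The fingers move at their own pace and stop on an object; "squeeze" is the grip in N (left out, the last holds). Time passes only in rows, so rows that repeat a pose let the fingers close. It gives the time, the measured TCP pose, the force, the opening and the grip force at its end, in the units of the state.
- manip.read_state(): the state, without advancing time (a new reading comes with each control period).
- manip.get_image(name): name is "scene" or "top" or "wrist"; returns the picture (400x640x3 uint8, red, green, blue); there is no depth.
- manip.get_calibration(name): a dict with "fx", "fy", "cx", "cy" (pixels), "camera_from_world" (4x4, takes a point from world to camera coordinates). Camera axes: x right, y up, looking along -z (the intrinsics and any distortion apply to the point x, -y, -z); pixel columns grow to the right and rows downward; lengths in m; the calibration is good to about 2 mm. The wrist camera is an equidistant fisheye: a pixel r from the principal point sees the ray r / f radians off the axis. A picture is of the moment at which its call begins: read the wrist's pose just before it. get_calibration takes no time and is no camera call; for the wrist camera it gives the pose at the moment of the call.
- manip.sign_off(): hands the job in; it is judged then, once.
The state is a dict: "time": time; "qpos": joint angles; "qvel": joint speeds; "joint_efforts": joint torques, N m; "tool_pos": TCP position; "tool_rot": TCP orientation; "wrist_force": force on the tool from outside, world axes, zero at the start; "ft_torque": the same for the moment, N m; "finger_gap": opening from 0.0 (shut) to 1.0 (fully open); "gripper_force": force on a finger pad.
Only numpy, scipy, OpenCV 4.12 (cv2) and the standard library are available. Lean on these libraries where they do the work, as an engineer would, in place of code of your own. Each camera call takes 0.05 s, during which the arm holds its last target. There are 200 camera calls.

## Working session

There is one attempt and no reset: what is moved stays moved. The work goes in short steps, Python scripts to look and compute and a tool call to move; the robot and the scene stay as the last step left them, time stands still between calls to the robot, and variables do not carry over. Pictures are saved under pics/ and viewed, at most 10 in all, crops included, and the job is handed in when it is done.

Besides the shell and the picture viewer there is one more tool, called after "Request:" as name(argument=value, ...) on one line, values as JSON. jog_arm: Moves the arm, as the interface text tells. Its arguments: {"type":"object","properties":{"deltas":{"type":"array"},"squeeze":{"type":"number"}},"required":["deltas"]}

```bash
mkdir -p pics; ls
python3 - <<'E'
from bench import manip
import cv2,json
s=manip.read_state();print(s)
for n in("scene","top"):
    im=manip.get_image(n);cv2.imwrite(f"pics/{n}0.png",im[...,::-1]);c=manip.get_calibration(n);print(n,c)
E
```

```text
pics
{'time': 0.0, 'qpos': array([-1.39001289e+00,  1.50961363e-01,  1.43803519e+00,  1.06843521e-05,
        1.55382932e+00, -1.33979362e-01]), 'qvel': array([-2.80548645e-04,  1.25142602e-03,  2.95926500e-04,  7.34923846e-05,
        5.89612229e-04,  1.26094623e-03]), 'joint_efforts': array([ 1.24994247e-03, -7.13048816e+01, -5.70875323e+01, -5.42879013e-05,
        8.82400491e-03,  4.46290846e-05]), 'tool_pos': array([ 0.17799995, -0.54670388,  0.4040873 ]), 'tool_rot': array([-6.16565974e-04,  9.87640916e-01,  1.56732385e-01, -9.08872066e-06]), 'wrist_force': array([-0.5872378 ,  0.54403051,  0.88491953]), 'ft_torque': array([-0.02557042,  0.00650509,  0.01645205]), 'gripper_force': 0.0, 'finger_gap': 1.0028697492096688}
scene {'fx': 466.8504368059653, 'fy': 466.8504368059653, 'cx': 314.73174425266615, 'cy': 200.0826513408942, 'camera_from_world': array([[ 0.48536141,  0.87429626, -0.00550906, -0.2838299 ],
       [-0.72222443,  0.40447479,  0.56106329,  0.31531363],
       [ 0.49276381, -0.26833969,  0.82775458, -1.45419922],
       [ 0.        ,  0.        ,  0.        ,  1.        ]])}
top {'fx': 395.0860909000681, 'fy': 395.0860909000681, 'cx': 319.2962799476115, 'cy': 206.11761330411773, 'camera_from_world': array([[-2.64081491e-03, -9.99853783e-01,  1.68949398e-02,
         2.09382048e-02],
       [ 9.88024670e-01, -2.36924668e-06,  1.54295985e-01,
        -5.58919063e-01],
       [-1.54273385e-01,  1.71000844e-02,  9.87880210e-01,
        -9.68916371e-01],
       [ 0.00000000e+00,  0.00000000e+00,  0.00000000e+00,
         1.00000000e+00]])}
```

View pics/scene0.png

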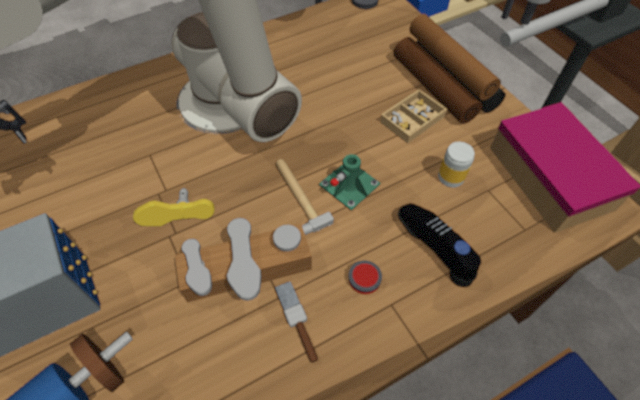

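View pics/top0.png

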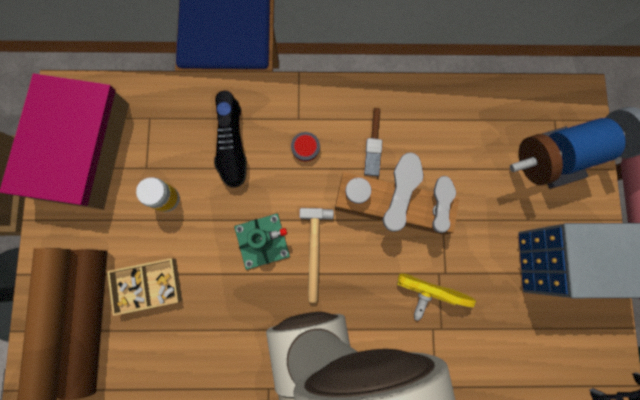

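The scene picture shows the rack with three feet: small foot at (196,267), long foot at (243,258) and heel anvil at (287,237). The yellow look-alike lies on the bench at (174,211). In the top picture the long foot is at (404,192), the small one at (445,204), the anvil at (358,189), the yellow one at (436,290) and the stand at (261,240), with its red knob at (284,232). The long grey foot in the middle hole is the one meant: it is the longest of the three in the rack, and not yellow. I'll confirm with enlarged crops.

Run:
```python
import cv2,numpy as np
t=cv2.imread("pics/top0.png");s=cv2.imread("pics/scene0.png")
a=cv2.resize(t[140:240,330:463],(798,600),interpolation=cv2.INTER_CUBIC)
cv2.imwrite("pics/c1.png",a)
b=cv2.resize(t[205:275,225:305],None,fx=5,fy=5,interpolation=cv2.INTER_CUBIC)
c=cv2.resize(s[145:215,310:390],None,fx=5,fy=5,interpolation=cv2.INTER_CUBIC)
cv2.imwrite("pics/c2.png",np.hstack([b,c]))
```

```text
(no output)
```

View pics/c1.png

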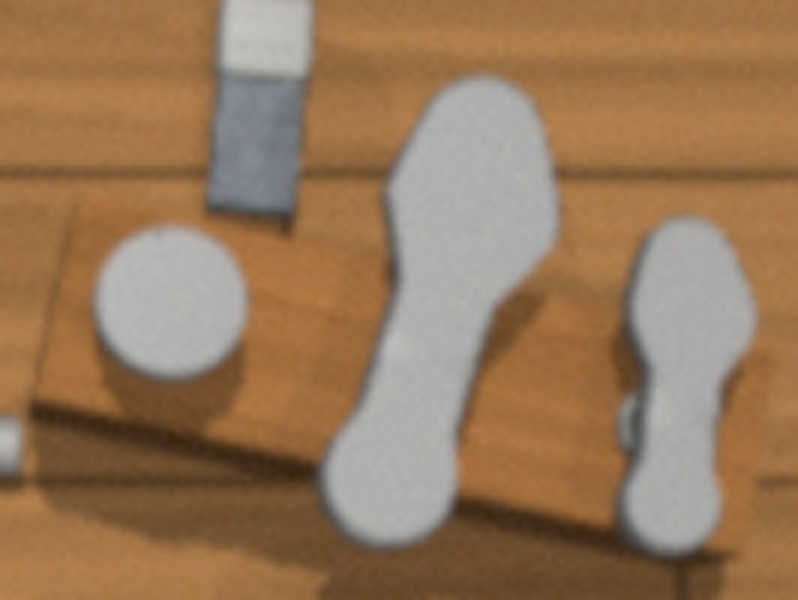

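View pics/c2.png

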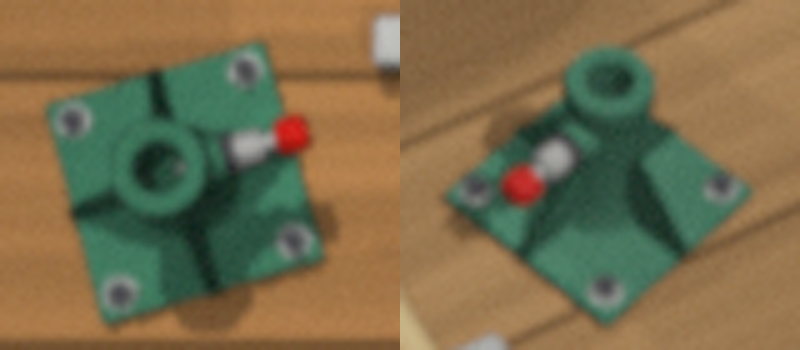

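Crop 1 confirms that the long cast foot is in the middle hole: heel bottom at (388,547), toe tip at (487,76), ball edges at (387,190) and (558,240). It is the longest foot, and grey. Crop 2 gives the stand mouth at (160,167) in the top view and (609,82) in the scene view, and the red knob at (292,134) and (522,186).

```bash
cat > h.py <<'E'
import numpy as np,cv2
from bench import manip
from scipy.spatial.transform import Rotation as R
def K(c): return np.array([[c["fx"],0,c["cx"]],[0,c["fy"],c["cy"]],[0,0,1]])
F=np.diag([1.,-1,-1])
def plane(n,px,z):
    c=manip.get_calibration(n);M=c["camera_from_world"];o=-M[:3,:3].T@M[:3,3]
    p=np.c_[np.atleast_2d(px),np.ones(len(np.atleast_2d(px)))]
    d=(np.linalg.inv(K(c))@p.T).T@F@M[:3,:3]
    return o+d*((z-o[2])/d[:,2])[:,None]
def tri(pt,ps):
    P=[K(c)@F@c["camera_from_world"][:3] for c in map(manip.get_calibration,("top","scene"))]
    X=cv2.triangulatePoints(*P,np.array(pt,float),np.array(ps,float)).ravel();return X[:3]/X[3]
def st():
    s=manip.read_state();q=s["tool_rot"];r=R.from_quat(np.r_[q[1:],q[0]])
    return s,np.array(s["tool_pos"]),r
E
python3 - <<'E'
from h import *
np.set_printoptions(precision=4,suppress=True)
im=cv2.imread("pics/top0.png").astype(int)
for n,(x0,y0,x1,y1),z in(("long",(380,148,428,236),.110),("anvil",(340,174,374,206),.11),("small",(430,165,460,236),.11)):
    m=((im.max(2)-im.min(2)<28)&(im.mean(2)>125)).astype(np.uint8);k=np.zeros_like(m);k[y0:y1,x0:x1]=m[y0:y1,x0:x1]
    N,l,s,c=cv2.connectedComponentsWithStats(k);i=1+s[1:,4].argmax();v,u=np.nonzero(l==i)
    W=plane("top",np.c_[u,v],z)[:,:2];mu=W.mean(0);a=np.linalg.eigh(np.cov((W-mu).T))[1][:,1];a*=np.sign(a[0])
    b=np.array([-a[1],a[0]]);e=(W-mu)@a;f=(W-mu)@b
    print(n,"area px",s[i],"mean",mu,"yaw",np.degrees(np.arctan2(a[1],a[0])),"len",np.ptp(e),"wid",np.ptp(f))
    if n=="long":
        mid=(f.max()+f.min())/2
        for t in (e.min()+.079,e.max()-.121): print(" grip",mu+a*t, "waist", [ (f[abs(e-t-d)<.004].min(),f[abs(e-t-d)<.004].max()) for d in(-.02,0,.02)])
pm=np.array([[257,238.4]]);ps=[351.8,161.4]
print("mouth plane",plane("top",pm,.105),plane("scene",[ps],.105),"tri",tri(pm[0],ps))
k=[283.4,231.8];print("knob",plane("top",[k],.075),plane("scene",[[334.4,182.2]],.075),tri(k,[334.4,182.2]))
sc=np.array([[73,120],[246,70],[295,241],[120,293]])/5+[225,205]
S=plane("top",sc,.012);print("screws",S[:,:2],S.mean(0))
d=S[1]-S[0];print("edge ang",np.degrees(np.arctan2(d[1],d[0])),np.linalg.norm(d))
d=plane("top",[k],.075)[0]-plane("top",pm,.105)[0];print("-y dir",np.degrees(np.arctan2(d[1],d[0])),np.linalg.norm(d[:2]))
s,p,r=st();print(r.as_matrix())
E
```

```text
long area px [ 384  153   39   77 1551] mean [ 0.5894 -0.1819] yaw -17.67476997308489 len 0.19618936273399706 wid 0.06878259621774793
 grip [ 0.5674 -0.1749] waist [(np.float64(-0.018919319945726144), np.float64(0.018778047015229504)), (np.float64(-0.01894713852182175), np.float64(0.01885851093684927)), (np.float64(-0.01997224701852993), np.float64(0.017972924869985578))]
 grip [ 0.5637 -0.1737] waist [(np.float64(-0.018919319945726144), np.float64(0.019737544877648294)), (np.float64(-0.01894713852182175), np.float64(0.01885851093684927)), (np.float64(-0.01897511721189271), np.float64(0.01826885275605045))]
anvil area px [346 178  25  25 481] mean [ 0.588  -0.0722] yaw -79.13012707364196 len 0.059950085981060164 wid 0.05902438246300179
small area px [434 176  22  56 780] mean [ 0.5581 -0.2781] yaw -7.728426012856213 len 0.13444693920957568 wid 0.04898925929820157
mouth plane [[0.472  0.1689 0.105 ]] [[0.4769 0.1675 0.105 ]] tri [0.4726 0.1702 0.0986]
knob [[0.4903 0.1089 0.075 ]] [[0.493  0.1082 0.075 ]] [0.4907 0.1094 0.0714]
screws [[0.5034 0.2278]
 [0.5296 0.1381]
 [0.4404 0.1114]
 [0.414  0.2011]] [0.4719 0.1696 0.012 ]
edge ang -73.70775676512253 0.09347465863892279
-y dir -73.04670031123887 0.0627327873316168
[[ 0.9509  0.3096 -0.0002]
 [ 0.3096 -0.9509  0.0011]
 [ 0.0002 -0.0011 -1.    ]]
```

```bash
cat >> h.py <<'E'
def go(x,y,z,yaw):
    "shift (cm, tool axes) and twist z (10 deg) from the measured pose to TCP x,y,z with tool x at yaw deg"
    s,p,r=st();d=r.inv().apply(np.array([x,y,z])-p)*100
    t=R.from_matrix(np.array([[np.cos(a:=np.radians(yaw)),np.sin(a),0],[np.sin(a),-np.cos(a),0],[0,0,-1]]))
    print("delta",d.round(2),"twist",((r.inv()*t).as_rotvec()*18/np.pi).round(2))
E
python3 - <<'E'
from h import *
np.set_printoptions(precision=3,suppress=True)
s,p,r=st();c=manip.get_calibration("wrist");M=c["camera_from_world"];o=-M[:3,:3].T@M[:3,3]
print(c["fx"],c["cx"],c["cy"],"cam in tool",r.inv().apply(o-p));print("cam axes in tool\n",r.inv().as_matrix()@M[:3,:3].T)
go(.472,.169,.36,16.4); go(.5655,-.1743,.36,-17.7)
E
```

```text
309.70691628693146 318.6888412122867 201.8637275392697 cam in tool [ 0.069 -0.001  0.032]
cam axes in tool
 [[ 0.001  0.963  0.27 ]
 [ 1.    -0.001  0.   ]
 [ 0.     0.27  -0.963]]
delta [ 50.11 -58.95   4.49] twist [-0.01 -0.    0.16]
delta [ 48.37 -23.41   4.45] twist [-0.01  0.    3.57]
```

Request:
jog_arm(deltas=[{"jaw": 1,"delta_pos": [6,-7,0],"twist": [0,0,0]},{"jaw": 1,"delta_pos": [50,-59,4.5],"twist": [0,0,0.16]},{"jaw": 1,"delta_pos": [50,-59,4.5],"twist": [0,0,0.16]},{"jaw": 1,"delta_pos": [50,-59,4.5],"twist": [0,0,0.16]},{"jaw": 1,"delta_pos": [50,-59,4.5],"twist": [0,0,0.16]},{"jaw": 1,"delta_pos": [50,-59,4.5],"twist": [0,0,0.16]},{"jaw": 1,"delta_pos": [50,-59,4.5],"twist": [0,0,0.16]},{"jaw": 1,"delta_pos": [50,-59,4.5],"twist": [0,0,0.16]},{"jaw": 1,"delta_pos": [50,-59,4.5],"twist": [0,0,0.16]},{"jaw": 1,"delta_pos": [50,-59,4.5],"twist": [0,0,0.16]},{"jaw": 1,"delta_pos": [50,-59,4.5],"twist": [0,0,0.16]},{"jaw": 1,"delta_pos": [50,-59,4.5],"twist": [0,0,0.16]}])

```text
time: 1.6
tool_pos: [0.4611, 0.147, 0.3612]
tool_rot: [0.0, 0.99, 0.143, 0.0]
wrist_force: [1.7, -1.8, 1.1]
finger_gap: 0.996
gripper_force: 0.0
```

Request:
jog_arm(deltas=[{"jaw": 1,"delta_pos": [0,0,0],"twist": [0,0,0]},{"jaw": 1,"delta_pos": [0,0,0],"twist": [0,0,0]}])

```text
time: 1.85
tool_pos: [0.4607, 0.1447, 0.361]
tool_rot: [0.0, 0.99, 0.143, -0.001]
wrist_force: [0.9, 0.3, -0.2]
finger_gap: 0.997
gripper_force: 0.0
```

Run:
```python
from h import *
c=manip.get_calibration("wrist");im=manip.get_image("wrist")
np.savez("w1.npz",M=c["camera_from_world"]);cv2.imwrite("pics/w1.png",im[...,::-1])
cv2.imwrite("pics/w1b.png",cv2.resize(im[40:340,120:520,::-1],(800,600),interpolation=cv2.INTER_CUBIC))
print(manip.read_state()["qpos"])
```

```text
[ 1.43395552e-01 -2.39088019e-02  1.71039005e+00 -9.37918877e-05
  1.45555539e+00  1.42776353e+00]
```

View pics/w1b.png

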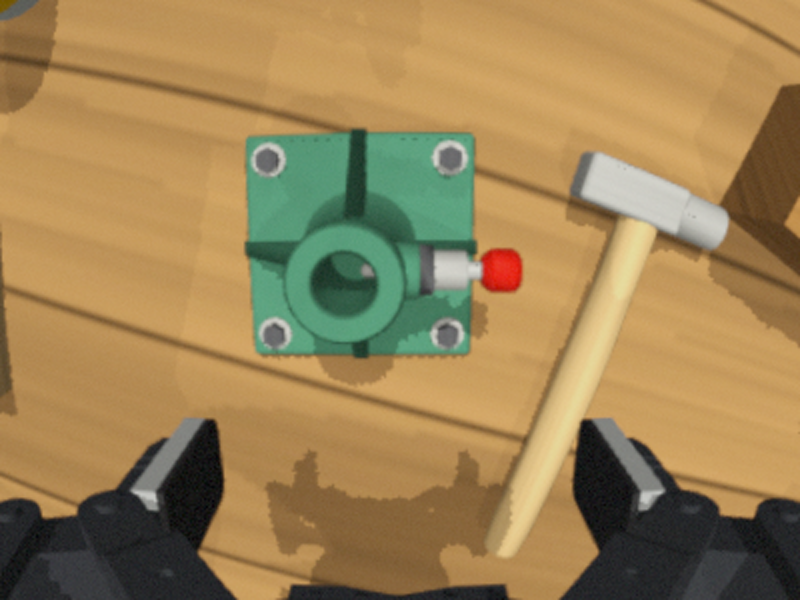

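The wrist view shows the stand with its mouth ring centred at (345,282) in the enlarged picture. Its screws are at (268,160), (450,158), (447,333) and (275,333), and the knob is at (501,270). The knob looks fully in.

```bash
cat >> h.py <<'E'
def wplane(M,px,z):
    c=manip.get_calibration("wrist");px=np.atleast_2d(px)-[c["cx"],c["cy"]]
    r=np.linalg.norm(px,axis=1);th=r/c["fx"];u=px/np.maximum(r,1e-9)[:,None]
    d=np.c_[u*np.sin(th)[:,None],np.cos(th)]@F@M[:3,:3];o=-M[:3,:3].T@M[:3,3]
    return o+d*((z-o[2])/d[:,2])[:,None]
E
python3 - <<'E'
from h import *
np.set_printoptions(precision=4,suppress=True)
M=np.load("w1.npz")["M"];f=lambda p,z:wplane(M,np.array(p)/2+[120,40],z)
print("mouth",f([[345,282]],.105)[0])
e=f([[285,282],[405,282],[345,222],[345,342]],.105);print("ring",e[:,:2],np.linalg.norm(e[0]-e[1]),np.linalg.norm(e[2]-e[3]),e.mean(0))
i=f([[309,284],[378,284],[344,250],[344,318]],.105);print("bore",np.linalg.norm(i[0]-i[1]),np.linalg.norm(i[2]-i[3]),i.mean(0))
S=f([[268,160],[450,158],[447,333],[275,333]],.012);print(S[:,:2],S.mean(0));d=S[1]-S[0]+S[2]-S[3];print("-y",np.degrees(np.arctan2(d[1],d[0])),np.linalg.norm(d)/2)
print("knob",f([[501,270]],.075)[0])
go(.5655,-.1743,.36,-17.7)
E
```

```text
mouth [0.476  0.1704 0.105 ]
ring [[0.4697 0.192 ]
 [0.4823 0.1491]
 [0.4975 0.1763]
 [0.4536 0.1642]] 0.044714541593085924 0.045539185770626454 [0.4758 0.1704 0.105 ]
bore 0.0256868514946783 0.0257811832912169 [0.4751 0.1706 0.105 ]
[[0.5057 0.2282]
 [0.5322 0.1391]
 [0.4436 0.1129]
 [0.4172 0.2018]] [0.4747 0.1705 0.012 ]
-y -73.45389622451788 0.09283599420124035
knob [0.4929 0.1098 0.075 ]
delta [ 1.06 33.5   0.13] twist [0.   0.   3.41]
```

Request:
jog_arm(deltas=[{"jaw": 1,"delta_pos": [1,33.5,0],"twist": [0,0,3.4]},{"jaw": 1,"delta_pos": [1,33.5,0],"twist": [0,0,3.4]},{"jaw": 1,"delta_pos": [1,33.5,0],"twist": [0,0,3.4]},{"jaw": 1,"delta_pos": [1,33.5,0],"twist": [0,0,3.4]},{"jaw": 1,"delta_pos": [1,33.5,0],"twist": [0,0,3.4]},{"jaw": 1,"delta_pos": [1,33.5,0],"twist": [0,0,3.4]},{"jaw": 1,"delta_pos": [1,33.5,0],"twist": [0,0,3.4]},{"jaw": 1,"delta_pos": [1,33.5,0],"twist": [0,0,3.4]},{"jaw": 1,"delta_pos": [1,33.5,0],"twist": [0,0,3.4]}])

```text
time: 3.02
tool_pos: [0.5649, -0.1727, 0.3618]
tool_rot: [-0.0, 0.988, -0.152, 0.0]
wrist_force: [0.5, -0.4, -0.5]
finger_gap: 0.995
gripper_force: 0.0
```

Run:
```python
from h import *
c=manip.get_calibration("wrist");im=manip.get_image("wrist")
np.savez("w2.npz",M=c["camera_from_world"]);cv2.imwrite("pics/w2.png",im[...,::-1])
cv2.imwrite("pics/w2b.png",cv2.resize(im[40:340,120:520,::-1],(800,600),interpolation=cv2.INTER_CUBIC))
```

```text
(no output)
```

View pics/w2b.png

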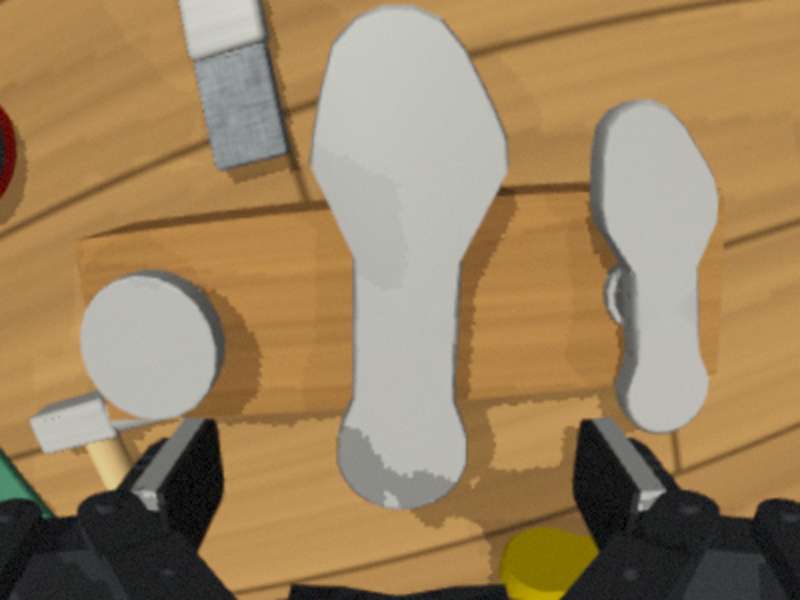

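The view shows the long foot straight under the gripper: heel end at (403,508), toe end at (399,5), ball edges at (312,162) and (507,162), waist sides at x≈355 and 457. The anvil and small foot stand clear on either side.

Run:
```python
from h import *
np.set_printoptions(precision=4,suppress=True)
M=np.load("w2.npz")["M"];f=lambda p,z=.11:wplane(M,np.array(p)/2+[120,40],z)
P=f([[403,508],[399,5],[312,162],[507,162],[355,290],[459,290],[354,380],[455,380]])
L=lambda a,b:np.linalg.norm(P[a]-P[b])
print("len",L(0,1),"ball",L(2,3),"waist",L(4,5),L(6,7))
a=(P[4]+P[5]-P[6]-P[7])[:2];print("waist yaw",np.degrees(np.arctan2(a[1],a[0])))
for a in((P[1]-P[0])[:2],((P[2]+P[3])/2-P[0])[:2]): print("yaw",np.degrees(np.arctan2(a[1],a[0])))
u=(P[1]-P[0])/L(0,1);print("grip from heel",P[0]+u*.079,"toe",P[1]-u*.121,"waist mid",P[4:8].mean(0))
go(.5655,-.1743,.257,-17.7)
```

```text
len 0.19505642876415338 ball 0.06891852884289106 waist 0.037848068943114405 0.03836135216313216
waist yaw -18.77439513886355
yaw -16.943193899840978
yaw -18.293780178325203
grip from heel [ 0.5709 -0.1751  0.11  ] toe [ 0.5662 -0.1736  0.11  ] waist mid [ 0.5664 -0.1752  0.11  ]
delta [ 0.09  0.14 10.48] twist [-0.   -0.    0.02]
```

Request:
jog_arm(deltas=[{"jaw": 1,"delta_pos": [0.25,0.15,3],"twist": [0,0,0]},{"jaw": 1,"delta_pos": [0.25,0.15,6],"twist": [0,0,0]},{"jaw": 1,"delta_pos": [0.25,0.15,8.5],"twist": [0,0,0]},{"jaw": 1,"delta_pos": [0.25,0.15,10],"twist": [0,0,0]},{"jaw": 1,"delta_pos": [0.25,0.15,10.4],"twist": [0,0,0]},{"jaw": 1,"delta_pos": [0.25,0.15,10.4],"twist": [0,0,0]},{"jaw": 0.3,"delta_pos": [0.25,0.15,10.4],"twist": [0,0,0]},{"jaw": 0,"delta_pos": [0.25,0.15,10.4],"twist": [0,0,0]},{"jaw": -0.2,"delta_pos": [0.25,0.15,10.4],"twist": [0,0,0]},{"jaw": -0.4,"delta_pos": [0.25,0.15,10.4],"twist": [0,0,0]},{"jaw": -1,"delta_pos": [0.25,0.15,10.4],"twist": [0,0,0]},{"jaw": -1,"delta_pos": [0.25,0.15,10.4],"twist": [0,0,0]}], squeeze=60)

```text
time: 4.58
tool_pos: [0.5672, -0.176, 0.2581]
tool_rot: [0.0, 0.988, -0.153, 0.0]
wrist_force: [-1.5, 1.2, 5.5]
finger_gap: 0.456
gripper_force: 61.1
```

Request:
jog_arm(deltas=[{"jaw": -1,"delta_pos": [0,0,0],"twist": [0,0,0]},{"jaw": -1,"delta_pos": [0,0,0],"twist": [0,0,0]},{"jaw": -1,"delta_pos": [0,0,0],"twist": [0,0,0]}])

```text
time: 4.95
tool_pos: [0.5672, -0.176, 0.2581]
tool_rot: [0.0, 0.988, -0.153, 0.0]
wrist_force: [-1.3, 0.3, 6.0]
finger_gap: 0.456
gripper_force: 61.1
```

Request:
jog_arm(deltas=[{"jaw": -1,"delta_pos": [0,0,-1.5],"twist": [0,0,0]},{"jaw": -1,"delta_pos": [0,0,-4],"twist": [0,0,0]},{"jaw": -1,"delta_pos": [0,0,-7],"twist": [0,0,0]},{"jaw": -1,"delta_pos": [0,0,-10],"twist": [0,0,0]},{"jaw": -1,"delta_pos": [0,0,-13],"twist": [0,0,0]},{"jaw": -1,"delta_pos": [0,0,-16],"twist": [0,0,0]},{"jaw": -1,"delta_pos": [0,0,-17],"twist": [0,0,0]},{"jaw": -1,"delta_pos": [0,0,-17],"twist": [0,0,0]}])

```text
time: 5.95
tool_pos: [0.5671, -0.1759, 0.4273]
tool_rot: [-0.0, 0.988, -0.153, 0.0]
wrist_force: [-0.3, -0.6, -6.4]
finger_gap: 0.455
gripper_force: 62.2
```

Run:
```python
from h import *
a=manip.get_image("scene");b=manip.get_image("wrist")
cv2.imwrite("pics/l.png",np.hstack([cv2.resize(a[110:310,130:330],(400,400)),cv2.resize(b[20:320,170:470],(400,400))])[...,::-1])
s,p,r=st();print(p,s["wrist_force"],s["ft_torque"],s["finger_gap"],s["qpos"])
go(.475,.170,.43,16.5+70)
```

```text
[ 0.56709367 -0.1759202   0.42601004] [ 0.86371341  0.3548051  -6.40288365] [-0.04608918  0.00548635  0.04147605] 0.456656634593123 [-4.30522824e-01  1.84376132e-01  1.35543615e+00  4.82510050e-05
  1.60371646e+00  1.44682691e+00]
delta [-19.22 -30.2   -0.35] twist [-1.000e-02  1.000e-02 -1.041e+01]
```

View pics/l.png

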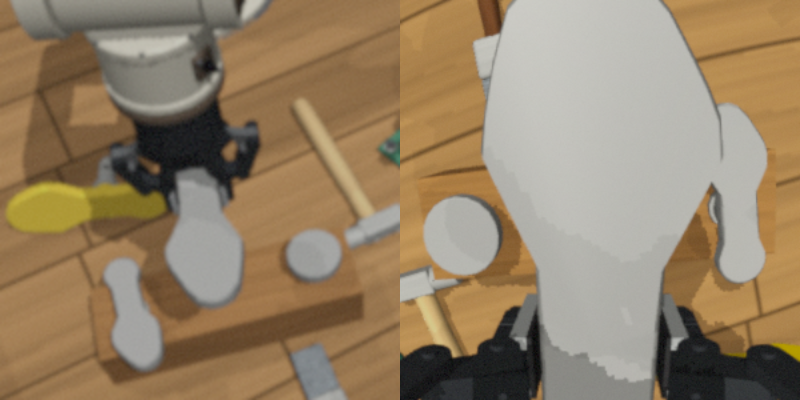

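The foot is lifted clear, level and held at the waist. The ball corners are at (484,155) and (721,140) in the picture and the waist corners at (538,268) and (663,268). The other feet have not moved.

Run:
```python
from h import *
np.set_printoptions(precision=4,suppress=True)
s,p,r=st();M=manip.get_calibration("wrist")["camera_from_world"]
px=(np.array([[484,152],[721,140],[538,268],[663,268]])-[400,0])*.75+[170,20]
for zz in(.147,.145): print(r.inv().apply(wplane(M,px,p[2]-zz)-p))
```

```text
[[ 0.0629 -0.0334  0.1469]
 [ 0.0664  0.0337  0.1469]
 [ 0.0284 -0.0189  0.147 ]
 [ 0.0284  0.0182  0.1469]]
[[ 0.063  -0.0328  0.1449]
 [ 0.0665  0.0331  0.1449]
 [ 0.0291 -0.0186  0.1449]
 [ 0.0291  0.0178  0.1449]]
```

Request:
jog_arm(deltas=[{"jaw": -1,"delta_pos": [-3,-4.5,-1],"twist": [0,0,-1]},{"jaw": -1,"delta_pos": [-6,-9,-2],"twist": [0,0,-2]},{"jaw": -1,"delta_pos": [-9,-13,-2],"twist": [0,0,-3]},{"jaw": -1,"delta_pos": [-11,-18,-2],"twist": [0,0,-4]},{"jaw": -1,"delta_pos": [-13,-21,-2],"twist": [0,0,-5]},{"jaw": -1,"delta_pos": [-15,-24,-2],"twist": [0,0,-6]},{"jaw": -1,"delta_pos": [-17,-27,-2],"twist": [0,0,-7]},{"jaw": -1,"delta_pos": [-18.5,-29.5,-2],"twist": [0,0,-8]},{"jaw": -1,"delta_pos": [-19.2,-30.2,-2],"twist": [0,0,-9]},{"jaw": -1,"delta_pos": [-19.2,-30.2,-2],"twist": [0,0,-9.8]},{"jaw": -1,"delta_pos": [-19.2,-30.2,-2],"twist": [0,0,-10.4]},{"jaw": -1,"delta_pos": [-19.2,-30.2,-2],"twist": [0,0,-10.4]}])

```text
time: 7.55
tool_pos: [0.4752, 0.1699, 0.4464]
tool_rot: [-0.0, 0.729, 0.685, -0.001]
wrist_force: [-0.7, -0.9, -6.6]
finger_gap: 0.456
gripper_force: 62.8
```

Request:
jog_arm(deltas=[{"jaw": -1,"delta_pos": [0,0,4],"twist": [0,0,0]},{"jaw": -1,"delta_pos": [0,0,7],"twist": [0,0,0]},{"jaw": -1,"delta_pos": [0,0,8.7],"twist": [0,0,0]},{"jaw": -1,"delta_pos": [0,0,9],"twist": [0,0,0]},{"jaw": -1,"delta_pos": [0,0,9],"twist": [0,0,0]}])

```text
time: 8.18
tool_pos: [0.4754, 0.1699, 0.3582]
tool_rot: [0.0, 0.729, 0.685, 0.0]
wrist_force: [0.1, -0.2, -5.4]
finger_gap: 0.454
gripper_force: 62.7
```

Run:
```python
from h import *
a=manip.get_image("scene");b=manip.get_image("top")
cv2.imwrite("pics/m.png",np.hstack([cv2.resize(a[90:220,290:420],(400,400),interpolation=cv2.INTER_CUBIC),cv2.resize(b[180:280,210:310],(400,400),interpolation=cv2.INTER_CUBIC)])[...,::-1])
s,p,r=st();print(p,s["wrist_force"]);go(.475,.170,.35,86.5)
```

```text
[0.47541315 0.16997101 0.3584437 ] [ 0.45110866 -0.3599957  -6.22739994]
delta [-0.   -0.04  0.84] twist [ 0.01 -0.   -0.01]
```

View pics/m.png

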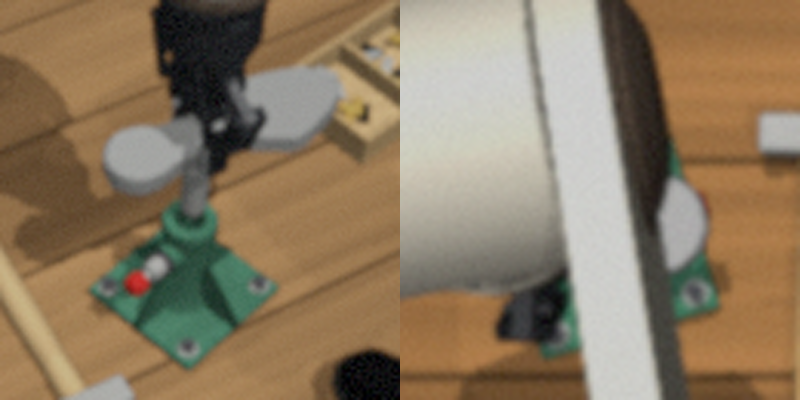

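The scene view shows the spindle nose at (193,215), right over the mouth at (190,223), within about a pixel of the original image. I'll descend gently.

Request:
jog_arm(deltas=[{"jaw": -1,"delta_pos": [0,0,0.4],"twist": [0,0,0]},{"jaw": -1,"delta_pos": [0,0,0.7],"twist": [0,0,0]},{"jaw": -1,"delta_pos": [0,0,1.0],"twist": [0,0,0]},{"jaw": -1,"delta_pos": [0,0,1.2],"twist": [0,0,0]},{"jaw": -1,"delta_pos": [0,0,1.4],"twist": [0,0,0]}])

```text
time: 8.9
tool_pos: [0.4752, 0.1699, 0.3433]
tool_rot: [-0.0, 0.729, 0.685, 0.0]
wrist_force: [0.4, 1.0, -6.5]
finger_gap: 0.454
gripper_force: 62.8
```

Request:
jog_arm(deltas=[{"jaw": -1,"delta_pos": [0,0,0.3],"twist": [0,0,0]},{"jaw": -1,"delta_pos": [0,0,0.6],"twist": [0,0,0]},{"jaw": -1,"delta_pos": [0,0,0.9],"twist": [0,0,0]},{"jaw": -1,"delta_pos": [0,0,1.1],"twist": [0,0,0]},{"jaw": -1,"delta_pos": [0,0,1.1],"twist": [0,0,0]}])

```text
time: 9.52
tool_pos: [0.4752, 0.1699, 0.3322]
tool_rot: [-0.0, 0.729, 0.685, -0.0]
wrist_force: [-2.3, -0.2, -6.6]
finger_gap: 0.457
gripper_force: 62.8
```

Request:
jog_arm(deltas=[{"jaw": -1,"delta_pos": [0,0,0.2],"twist": [0,0,0]},{"jaw": -1,"delta_pos": [0,0,0.4],"twist": [0,0,0]},{"jaw": -1,"delta_pos": [0,0,0.6],"twist": [0,0,0]},{"jaw": -1,"delta_pos": [0,0,0.8],"twist": [0,0,0]}])

```text
time: 10.02
tool_pos: [0.4752, 0.1699, 0.3242]
tool_rot: [-0.0, 0.729, 0.685, -0.0]
wrist_force: [-2.5, -0.9, -6.2]
finger_gap: 0.455
gripper_force: 62.9
```

Request:
jog_arm(deltas=[{"jaw": -1,"delta_pos": [0,0,0.2],"twist": [0,0,0]},{"jaw": -1,"delta_pos": [0,0,0.4],"twist": [0,0,0]},{"jaw": -1,"delta_pos": [0,0,0.5],"twist": [0,0,0]}])

```text
time: 10.4
tool_pos: [0.475, 0.17, 0.3195]
tool_rot: [-0.0, 0.729, 0.685, -0.0]
wrist_force: [-5.9, 0.5, 0.7]
finger_gap: 0.457
gripper_force: 63.5
```

Request:
jog_arm(deltas=[{"jaw": -1,"delta_pos": [0,-0.06,0],"twist": [0,0,0]},{"jaw": -1,"delta_pos": [0,-0.06,0.2],"twist": [0,0,0]},{"jaw": -1,"delta_pos": [0,-0.06,0.4],"twist": [0,0,0]}])

```text
time: 10.78
tool_pos: [0.4747, 0.1701, 0.3158]
tool_rot: [0.0, 0.729, 0.685, 0.0]
wrist_force: [-5.2, 1.3, 6.5]
finger_gap: 0.456
gripper_force: 64.4
```

Request:
jog_arm(deltas=[{"jaw": -1,"delta_pos": [0,0,0.15],"twist": [0,0,0]},{"jaw": -1,"delta_pos": [0,0,0.3],"twist": [0,0,0]},{"jaw": -1,"delta_pos": [0,0,0.4],"twist": [0,0,0]}])

```text
time: 11.15
tool_pos: [0.4746, 0.1701, 0.3116]
tool_rot: [-0.0, 0.729, 0.685, 0.0]
wrist_force: [-6.6, 1.1, 2.6]
finger_gap: 0.459
gripper_force: 63.9
```

Request:
jog_arm(deltas=[{"jaw": -1,"delta_pos": [0,-0.06,0.2],"twist": [0,0,0]},{"jaw": -1,"delta_pos": [0,-0.06,0.4],"twist": [0,0,0]},{"jaw": -1,"delta_pos": [0,-0.06,0.6],"twist": [0,0,0]},{"jaw": -1,"delta_pos": [0,-0.06,0.8],"twist": [0,0,0]}])

```text
time: 11.65
tool_pos: [0.4741, 0.17, 0.3032]
tool_rot: [-0.0, 0.729, 0.685, 0.0]
wrist_force: [-1.4, 2.6, -2.9]
finger_gap: 0.458
gripper_force: 63.2
```

Request:
jog_arm(deltas=[{"jaw": -1,"delta_pos": [0,0,0.2],"twist": [0,0,0]},{"jaw": -1,"delta_pos": [0,0,0.4],"twist": [0,0,0]},{"jaw": -1,"delta_pos": [0,0,0.6],"twist": [0,0,0]}])

```text
time: 12.02
tool_pos: [0.474, 0.17, 0.2973]
tool_rot: [-0.0, 0.729, 0.685, 0.0]
wrist_force: [-2.5, 3.0, -3.2]
finger_gap: 0.46
gripper_force: 63.2
```

Expected home is at TCP z≈0.291. I'll take finer steps now.

Request:
jog_arm(deltas=[{"jaw": -1,"delta_pos": [0,0,0.15],"twist": [0,0,0]},{"jaw": -1,"delta_pos": [0,0,0.3],"twist": [0,0,0]},{"jaw": -1,"delta_pos": [0,0,0.4],"twist": [0,0,0]},{"jaw": -1,"delta_pos": [0,0,0.45],"twist": [0,0,0]}])

```text
time: 12.52
tool_pos: [0.474, 0.17, 0.2929]
tool_rot: [-0.0, 0.729, 0.685, 0.0]
wrist_force: [-1.0, 4.0, -3.0]
finger_gap: 0.457
gripper_force: 63.2
```

Request:
jog_arm(deltas=[{"jaw": -1,"delta_pos": [0,0,0.05],"twist": [0,0,0]},{"jaw": -1,"delta_pos": [0,0,0.1],"twist": [0,0,0]}])

```text
time: 12.78
tool_pos: [0.474, 0.17, 0.2919]
tool_rot: [-0.0, 0.729, 0.685, 0.0]
wrist_force: [-1.5, 3.7, -3.1]
finger_gap: 0.454
gripper_force: 63.2
```

Request:
jog_arm(deltas=[{"jaw": -1,"delta_pos": [0,0,0.05],"twist": [0,0,0]},{"jaw": -1,"delta_pos": [0,0,0.08],"twist": [0,0,0]}])

```text
time: 13.02
tool_pos: [0.474, 0.17, 0.2912]
tool_rot: [-0.0, 0.729, 0.685, 0.0]
wrist_force: [-2.4, 4.7, 1.3]
finger_gap: 0.459
gripper_force: 63.5
```

Request:
jog_arm(deltas=[{"jaw": -1,"delta_pos": [0,0,0.03],"twist": [0,0,0]},{"jaw": -1,"delta_pos": [0,0,0.05],"twist": [0,0,0]}])

```text
time: 13.28
tool_pos: [0.474, 0.1701, 0.2911]
tool_rot: [-0.0, 0.729, 0.685, 0.0]
wrist_force: [-5.1, 4.9, 5.7]
finger_gap: 0.451
gripper_force: 64.3
```

The collar is home: z stopped at 0.2911 with about 12 N of push. I'll ease the grip so that it caps the torque, then turn slowly, reading the moment after each step.

Request:
jog_arm(deltas=[{"jaw": -1,"delta_pos": [0,0,0],"twist": [0,0,0]},{"jaw": -1,"delta_pos": [0,0,0],"twist": [0,0,0.3]},{"jaw": -1,"delta_pos": [0,0,0],"twist": [0,0,0.5]}], squeeze=22)

```text
time: 13.65
tool_pos: [0.4741, 0.1701, 0.2911]
tool_rot: [0.0, 0.758, 0.652, 0.0]
wrist_force: [-2.0, 6.0, 3.0]
finger_gap: 0.458
gripper_force: 63.9
```

```bash
cat > t.py <<'E'
from h import *
s,p,r=st();m=r.as_matrix()
print("rel yaw %.1f"%(np.degrees(np.arctan2(m[1,0],m[0,0]))-16.5),"Mz %.3f"%s["ft_torque"][2],"gap %.3f"%s["finger_gap"],p.round(4),s["wrist_force"].round(1),"q6 %.2f t %.2f"%(s["qpos"][5],s["time"]))
E
python3 t.py
```

```text
rel yaw 64.9 Mz 0.057 gap 0.458 [0.4741 0.1701 0.2911] [-2.  6.  3.] q6 0.34 t 13.65
```

Request:
jog_arm(deltas=[{"jaw": -1,"delta_pos": [0,0,0.02],"twist": [0,0,0.3]},{"jaw": -1,"delta_pos": [0,0,0.02],"twist": [0,0,0.6]},{"jaw": -1,"delta_pos": [0,0,0.02],"twist": [0,0,0.8]}], squeeze=22)

```text
time: 14.02
tool_pos: [0.4741, 0.1702, 0.2911]
tool_rot: [0.0, 0.802, 0.597, 0.001]
wrist_force: [-2.8, 5.0, 5.9]
finger_gap: 0.458
gripper_force: 64.2
```

```bash
python3 t.py
```

```text
rel yaw 56.9 Mz 0.063 gap 0.458 [0.4741 0.1702 0.2911] [-2.8  5.   5.9] q6 0.48 t 14.03
```

The lower grip did not take effect on the closed jaw, so I'll release briefly and re-grip softly. The stand holds the foot meanwhile.

Request:
jog_arm(deltas=[{"jaw": 0.1,"delta_pos": [0,0,0],"twist": [0,0,0]},{"jaw": 0.1,"delta_pos": [0,0,0],"twist": [0,0,0]},{"jaw": -1,"delta_pos": [0,0,0],"twist": [0,0,0]},{"jaw": -1,"delta_pos": [0,0,0],"twist": [0,0,0]},{"jaw": -1,"delta_pos": [0,0,0],"twist": [0,0,0]},{"jaw": -1,"delta_pos": [0,0,0],"twist": [0,0,0]}], squeeze=22)

```text
time: 14.78
tool_pos: [0.4741, 0.17, 0.2905]
tool_rot: [0.0, 0.802, 0.598, 0.0]
wrist_force: [-1.1, -1.7, 3.7]
finger_gap: 0.463
gripper_force: 22.3
```

```bash
python3 t.py
```

```text
rel yaw 56.9 Mz 0.045 gap 0.463 [0.4741 0.17   0.2905] [-1.1 -1.7  3.7] q6 0.48 t 14.78
```

Grip is now 22 N. I'll continue the sweep.

Request:
jog_arm(deltas=[{"jaw": -1,"delta_pos": [0,0,0.03],"twist": [0,0,0.3]},{"jaw": -1,"delta_pos": [0,0,0.03],"twist": [0,0,0.6]},{"jaw": -1,"delta_pos": [0,0,0.03],"twist": [0,0,0.9]}])

```text
time: 15.15
tool_pos: [0.4741, 0.17, 0.2905]
tool_rot: [0.0, 0.846, 0.532, 0.0]
wrist_force: [-2.6, -0.5, 7.7]
finger_gap: 0.468
gripper_force: 22.3
```

```bash
python3 t.py
```

```text
rel yaw 47.8 Mz 0.103 gap 0.468 [0.4741 0.17   0.2905] [-2.6 -0.5  7.7] q6 0.64 t 15.15
```

Request:
jog_arm(deltas=[{"jaw": -1,"delta_pos": [0,0,0],"twist": [0,0,0.3]},{"jaw": -1,"delta_pos": [0,0,0],"twist": [0,0,0.6]},{"jaw": -1,"delta_pos": [0,0,0],"twist": [0,0,0.9]}])

```text
time: 15.52
tool_pos: [0.474, 0.17, 0.2905]
tool_rot: [-0.0, 0.886, 0.464, 0.0]
wrist_force: [-4.0, -0.9, 9.6]
finger_gap: 0.466
gripper_force: 22.4
```

```bash
python3 t.py
```

```text
rel yaw 38.8 Mz 0.124 gap 0.466 [0.474  0.17   0.2905] [-4.  -0.9  9.6] q6 0.80 t 15.53
```

Request:
jog_arm(deltas=[{"jaw": -1,"delta_pos": [0,0,-0.02],"twist": [0,0,0.3]},{"jaw": -1,"delta_pos": [0,0,-0.02],"twist": [0,0,0.6]},{"jaw": -1,"delta_pos": [0,0,-0.02],"twist": [0,0,0.9]}])

```text
time: 15.9
tool_pos: [0.474, 0.1701, 0.2905]
tool_rot: [-0.0, 0.919, 0.394, 0.0]
wrist_force: [-3.7, -0.7, 7.2]
finger_gap: 0.466
gripper_force: 22.2
```

```bash
python3 t.py
```

```text
rel yaw 29.8 Mz 0.071 gap 0.466 [0.474  0.1701 0.2905] [-3.7 -0.7  7.2] q6 0.95 t 15.90
```

Request:
jog_arm(deltas=[{"jaw": -1,"delta_pos": [0,0,0],"twist": [0,0,0.3]},{"jaw": -1,"delta_pos": [0,0,0],"twist": [0,0,0.6]},{"jaw": -1,"delta_pos": [0,0,0],"twist": [0,0,0.9]}])

```text
time: 16.27
tool_pos: [0.4739, 0.1701, 0.2905]
tool_rot: [-0.0, 0.947, 0.32, 0.0]
wrist_force: [-3.0, 0.6, 7.3]
finger_gap: 0.464
gripper_force: 22.2
```

```bash
python3 t.py
```

```text
rel yaw 20.8 Mz 0.088 gap 0.464 [0.4739 0.1701 0.2905] [-3.   0.6  7.3] q6 1.11 t 16.27
```

Request:
jog_arm(deltas=[{"jaw": -1,"delta_pos": [0,0,0],"twist": [0,0,0.3]},{"jaw": -1,"delta_pos": [0,0,0],"twist": [0,0,0.6]},{"jaw": -1,"delta_pos": [0,0,0],"twist": [0,0,0.9]}])

```text
time: 16.65
tool_pos: [0.4739, 0.1702, 0.2906]
tool_rot: [-0.0, 0.97, 0.245, 0.0]
wrist_force: [-3.3, 1.6, 7.3]
finger_gap: 0.469
gripper_force: 22.2
```

```bash
python3 t.py
```

```text
rel yaw 11.9 Mz 0.076 gap 0.469 [0.4739 0.1702 0.2906] [-3.3  1.6  7.3] q6 1.27 t 16.65
```

Request:
jog_arm(deltas=[{"jaw": -1,"delta_pos": [0,0,0],"twist": [0,0,0.3]},{"jaw": -1,"delta_pos": [0,0,0],"twist": [0,0,0.6]},{"jaw": -1,"delta_pos": [0,0,0],"twist": [0,0,0.9]}])

```text
time: 17.02
tool_pos: [0.4739, 0.1702, 0.2905]
tool_rot: [-0.0, 0.986, 0.168, 0.0]
wrist_force: [-4.8, 0.5, 7.3]
finger_gap: 0.462
gripper_force: 22.2
```

```bash
python3 t.py
```

```text
rel yaw 2.8 Mz 0.069 gap 0.462 [0.4739 0.1702 0.2905] [-4.8  0.5  7.3] q6 1.42 t 17.02
```

Request:
jog_arm(deltas=[{"jaw": -1,"delta_pos": [0,0,0],"twist": [0,0,0.3]},{"jaw": -1,"delta_pos": [0,0,0],"twist": [0,0,0.6]},{"jaw": -1,"delta_pos": [0,0,0],"twist": [0,0,0.9]}])

```text
time: 17.4
tool_pos: [0.4739, 0.1702, 0.2905]
tool_rot: [-0.0, 0.996, 0.09, -0.0]
wrist_force: [-4.0, 2.7, 7.4]
finger_gap: 0.463
gripper_force: 22.2
```

```bash
python3 t.py
```

```text
rel yaw -6.2 Mz 0.077 gap 0.463 [0.4739 0.1702 0.2905] [-4.   2.7  7.4] q6 1.58 t 17.40
```

Request:
jog_arm(deltas=[{"jaw": -1,"delta_pos": [0,0,0],"twist": [0,0,0.3]},{"jaw": -1,"delta_pos": [0,0,0],"twist": [0,0,0.6]},{"jaw": -1,"delta_pos": [0,0,0],"twist": [0,0,0.9]}])

```text
time: 17.77
tool_pos: [0.474, 0.1703, 0.2905]
tool_rot: [-0.0, 1.0, 0.012, 0.0]
wrist_force: [-2.3, 3.2, 5.9]
finger_gap: 0.459
gripper_force: 22.1
```

```bash
python3 t.py
```

```text
rel yaw -15.1 Mz 0.115 gap 0.459 [0.474  0.1703 0.2905] [-2.3  3.2  5.9] q6 1.74 t 17.77
```

Request:
jog_arm(deltas=[{"jaw": -1,"delta_pos": [0,0,0],"twist": [0,0,0.3]},{"jaw": -1,"delta_pos": [0,0,0],"twist": [0,0,0.6]},{"jaw": -1,"delta_pos": [0,0,0],"twist": [0,0,0.9]}])

```text
time: 18.15
tool_pos: [0.474, 0.1703, 0.2906]
tool_rot: [-0.001, 0.998, -0.067, 0.0]
wrist_force: [-4.1, 3.1, 7.5]
finger_gap: 0.466
gripper_force: 22.7
```

```bash
python3 t.py
```

```text
rel yaw -24.2 Mz 0.041 gap 0.466 [0.474  0.1703 0.2906] [-4.1  3.1  7.5] q6 1.90 t 18.15
```

Request:
jog_arm(deltas=[{"jaw": -1,"delta_pos": [0,0,0],"twist": [0,0,0.2]},{"jaw": -1,"delta_pos": [0,0,0],"twist": [0,0,0.4]},{"jaw": -1,"delta_pos": [0,0,0],"twist": [0,0,0.6]}])

```text
time: 18.52
tool_pos: [0.4738, 0.1702, 0.2906]
tool_rot: [-0.0, 0.993, -0.119, -0.0]
wrist_force: [-5.8, 0.4, 8.9]
finger_gap: 0.463
gripper_force: 21.4
```

```bash
python3 t.py
```

```text
rel yaw -30.1 Mz -0.022 gap 0.463 [0.4738 0.1702 0.2906] [-5.8  0.4  8.9] q6 2.00 t 18.52
```

The moment has changed sign, so the plunger is drawing the foot in. I'll take small steps.

Request:
jog_arm(deltas=[{"jaw": -1,"delta_pos": [0,0,0],"twist": [0,0,0.15]},{"jaw": -1,"delta_pos": [0,0,0],"twist": [0,0,0.3]},{"jaw": -1,"delta_pos": [0,0,0],"twist": [0,0,0.3]}])

```text
time: 18.9
tool_pos: [0.4739, 0.1701, 0.2905]
tool_rot: [-0.0, 0.99, -0.144, -0.0]
wrist_force: [-4.4, -0.2, 8.9]
finger_gap: 0.463
gripper_force: 21.5
```

```bash
python3 t.py
```

```text
rel yaw -33.1 Mz -0.020 gap 0.463 [0.4739 0.1701 0.2905] [-4.4 -0.2  8.9] q6 2.05 t 18.90
```

Request:
jog_arm(deltas=[{"jaw": -1,"delta_pos": [0,0,0],"twist": [0,0,0.15]},{"jaw": -1,"delta_pos": [0,0,0],"twist": [0,0,0.3]},{"jaw": -1,"delta_pos": [0,0,0],"twist": [0,0,0.3]}])

```text
time: 19.27
tool_pos: [0.4739, 0.1701, 0.2905]
tool_rot: [-0.0, 0.985, -0.17, -0.0]
wrist_force: [-3.5, 0.6, 6.9]
finger_gap: 0.467
gripper_force: 21.4
```

```bash
python3 t.py
```

```text
rel yaw -36.1 Mz -0.016 gap 0.467 [0.4739 0.1701 0.2905] [-3.5  0.6  6.9] q6 2.10 t 19.27
```

```bash
cat > k.py <<'E'
from h import *
def red(im):
    im=im.astype(int);h=im[160:205,315:350];m=(h[...,0]-np.maximum(h[...,1],h[...,2]))>60
    v,u=np.nonzero(m);return len(u),u.mean()+315,v.mean()+160
a=cv2.imread("pics/scene0.png")[...,::-1];b=manip.get_image("scene")
cv2.imwrite("pics/k.png",b[...,::-1]);print(red(a),red(b))
d=np.array([np.sin(np.radians(16.5)),-np.cos(np.radians(16.5))])
c=manip.get_calibration("scene");M=c["camera_from_world"]
for t in(.0605,.0665):
    p=np.r_[np.array([.474,.17])+d*t,.075,1];q=F@(M@p)[:3];print("predict",(K(c)@q/q[2])[:2])
E
python3 k.py
```

```text
(44, np.float64(334.1136363636364), np.float64(181.5909090909091)) (37, np.float64(333.7567567567568), np.float64(181.6216216216216))
predict [335.3309241  181.11531292]
predict [333.70671183 182.4871518 ]
```

The knob centroid is within 0.4 px of its fully-in position, where riding would shift it by about 2 px, so the pin is probably in. I'll feel for the block with a small further turn.

Request:
jog_arm(deltas=[{"jaw": -1,"delta_pos": [0,0,0],"twist": [0,0,0.1]},{"jaw": -1,"delta_pos": [0,0,0],"twist": [0,0,0.2]},{"jaw": -1,"delta_pos": [0,0,0],"twist": [0,0,0.3]}])

```text
time: 19.7
tool_pos: [0.474, 0.1701, 0.2905]
tool_rot: [-0.0, 0.981, -0.196, -0.0]
wrist_force: [-1.5, 0.2, 6.2]
finger_gap: 0.463
gripper_force: 21.3
```

```bash
python3 t.py; python3 k.py
```

```text
rel yaw -39.1 Mz 0.002 gap 0.463 [0.474  0.1701 0.2905] [-1.5  0.2  6.2] q6 2.16 t 19.70
(44, np.float64(334.1136363636364), np.float64(181.5909090909091)) (35, np.float64(333.8285714285714), np.float64(181.6))
predict [335.3309241  181.11531292]
predict [333.70671183 182.4871518 ]
```

Request:
jog_arm(deltas=[{"jaw": -1,"delta_pos": [0,0,0],"twist": [0,0,0.1]},{"jaw": -1,"delta_pos": [0,0,0],"twist": [0,0,0.2]},{"jaw": -1,"delta_pos": [0,0,0],"twist": [0,0,0.3]}])

```text
time: 20.12
tool_pos: [0.4741, 0.1701, 0.2904]
tool_rot: [-0.0, 0.975, -0.221, 0.0]
wrist_force: [-0.8, 1.5, 4.6]
finger_gap: 0.465
gripper_force: 21.5
```

```bash
python3 t.py
```

```text
rel yaw -42.1 Mz 0.053 gap 0.465 [0.4741 0.1701 0.2904] [-0.8  1.5  4.6] q6 2.21 t 20.12
```

Request:
jog_arm(deltas=[{"jaw": -1,"delta_pos": [0,0,0],"twist": [0,0,0.1]},{"jaw": -1,"delta_pos": [0,0,0],"twist": [0,0,0.2]},{"jaw": -1,"delta_pos": [0,0,0],"twist": [0,0,0.2]}])

```text
time: 20.5
tool_pos: [0.4741, 0.1701, 0.2905]
tool_rot: [-0.0, 0.971, -0.238, 0.0]
wrist_force: [-1.1, 2.5, 5.1]
finger_gap: 0.466
gripper_force: 21.6
```

```bash
python3 t.py;python3 k.py
python3 - <<'E'
import cv2,numpy as np
f=lambda n:cv2.resize(cv2.imread(n)[130:210,300:400],(400,320),interpolation=cv2.INTER_CUBIC)
cv2.imwrite("pics/kk.png",np.hstack([f("pics/scene0.png"),f("pics/k.png")]))
E
```

```text
rel yaw -44.1 Mz 0.051 gap 0.466 [0.4741 0.1701 0.2905] [-1.1  2.5  5.1] q6 2.24 t 20.50
(44, np.float64(334.1136363636364), np.float64(181.5909090909091)) (32, np.float64(334.0), np.float64(181.5))
predict [335.3309241  181.11531292]
predict [333.70671183 182.4871518 ]
```

View pics/kk.png

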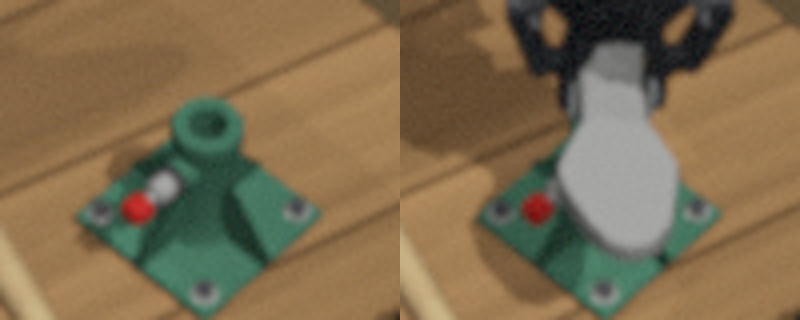

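The knob at (538,209) sits about where it was when fully in, (138,207). There is no clear block yet, so I'll keep turning in small steps.

Request:
jog_arm(deltas=[{"jaw": -1,"delta_pos": [0,0,0],"twist": [0,0,0.1]},{"jaw": -1,"delta_pos": [0,0,0],"twist": [0,0,0.2]},{"jaw": -1,"delta_pos": [0,0,0],"twist": [0,0,0.3]}])

```text
time: 20.92
tool_pos: [0.4741, 0.1701, 0.2905]
tool_rot: [-0.0, 0.965, -0.264, 0.0]
wrist_force: [0.8, 2.0, 4.9]
finger_gap: 0.466
gripper_force: 21.5
```

```bash
python3 t.py;python3 k.py|head -1
```

```text
rel yaw -47.1 Mz 0.016 gap 0.466 [0.4741 0.1701 0.2905] [0.8 2.  4.9] q6 2.30 t 20.93
(44, np.float64(334.1136363636364), np.float64(181.5909090909091)) (33, np.float64(333.90909090909093), np.float64(181.78787878787878))
```

```bash
cat > w.py <<'E'
from h import *
l=cv2.imread("pics/l.png")[:,400:];l=cv2.resize(l,(300,300));w=manip.get_image("wrist")[20:320,170:470,::-1]
def ed(im,n):
    im=im.astype(int);m=((im.max(2)-im.min(2)<26)&(im.mean(2)>110)).astype(np.uint8)
    o=[]
    for v in(40,60,80,100,120,180,200):
        r=np.nonzero(m[v])[0];r=r[(r>50)&(r<255)];o.append((v,r.min(),r.max(),(r.min()+r.max())/2) if len(r) else v)
    print(n,[tuple(map(float,x)) for x in o])
ed(l,"lift");ed(w,"now");cv2.imwrite("pics/wn.png",w)
E
python3 w.py
```

```text
lift [(40.0, 56.0, 218.0, 137.0), (60.0, 62.0, 228.0, 145.0), (80.0, 64.0, 253.0, 158.5), (100.0, 63.0, 254.0, 158.5), (120.0, 63.0, 254.0, 158.5), (180.0, 51.0, 254.0, 152.5), (200.0, 51.0, 254.0, 152.5)]
now [(40.0, 70.0, 253.0, 161.5), (60.0, 66.0, 228.0, 147.0), (80.0, 63.0, 236.0, 149.5), (100.0, 61.0, 240.0, 150.5), (120.0, 63.0, 239.0, 151.0), (180.0, 62.0, 236.0, 149.0), (200.0, 101.0, 197.0, 149.0)]
```

Request:
jog_arm(deltas=[{"jaw": -1,"delta_pos": [0,0,0],"twist": [0,0,0.1]},{"jaw": -1,"delta_pos": [0,0,0],"twist": [0,0,0.2]},{"jaw": -1,"delta_pos": [0,0,0],"twist": [0,0,0.3]}])

```text
time: 21.4
tool_pos: [0.4741, 0.1701, 0.2904]
tool_rot: [-0.0, 0.957, -0.289, 0.0]
wrist_force: [0.9, 1.7, 4.9]
finger_gap: 0.464
gripper_force: 21.4
```

```bash
python3 t.py;python3 k.py|head -1;python3 w.py|tail -1
```

```text
rel yaw -50.1 Mz -0.013 gap 0.464 [0.4741 0.1701 0.2904] [0.9 1.7 4.9] q6 2.35 t 21.40
(44, np.float64(334.1136363636364), np.float64(181.5909090909091)) (34, np.float64(334.0), np.float64(181.5))
now [(40.0, 70.0, 235.0, 152.5), (60.0, 66.0, 228.0, 147.0), (80.0, 63.0, 237.0, 150.0), (100.0, 61.0, 240.0, 150.5), (120.0, 63.0, 239.0, 151.0), (180.0, 65.0, 224.0, 144.5), (200.0, 101.0, 197.0, 149.0)]
```

Request:
jog_arm(deltas=[{"jaw": -1,"delta_pos": [0,0,0],"twist": [0,0,0.1]},{"jaw": -1,"delta_pos": [0,0,0],"twist": [0,0,0.2]},{"jaw": -1,"delta_pos": [0,0,0],"twist": [0,0,0.3]}])

```text
time: 21.88
tool_pos: [0.4742, 0.1702, 0.2905]
tool_rot: [-0.0, 0.949, -0.314, 0.0]
wrist_force: [2.7, 3.6, 4.9]
finger_gap: 0.468
gripper_force: 21.4
```

```bash
python3 t.py;python3 k.py|head -1;python3 w.py|tail -1
```

```text
rel yaw -53.1 Mz 0.101 gap 0.468 [0.4742 0.1702 0.2905] [2.7 3.6 4.9] q6 2.40 t 21.88
(44, np.float64(334.1136363636364), np.float64(181.5909090909091)) (30, np.float64(333.56666666666666), np.float64(181.8))
now [(40.0, 70.0, 219.0, 144.5), (60.0, 66.0, 229.0, 147.5), (80.0, 63.0, 236.0, 149.5), (100.0, 61.0, 240.0, 150.5), (120.0, 63.0, 240.0, 151.5), (180.0, 92.0, 208.0, 150.0), (200.0, 71.0, 197.0, 134.0)]
```

```bash
cat > kn.py <<'E'
from h import *
import sys
def cen(im,s=1,ox=0,oy=0):
    im=cv2.GaussianBlur(im.astype(float),(0,0),.6*s);w=np.clip(im[...,0]/(im.sum(2)+20)-.5,0,None)
    v,u=np.mgrid[:im.shape[0],:im.shape[1]];u=(u+.5)/s-.5+ox;v=(v+.5)/s-.5+oy
    k=(abs(u-334)<9)&(abs(v-182)<9);w=w*k
    return np.round([(w*u).sum()/w.sum(),(w*v).sum()/w.sum(),w.sum()/s/s],2)
if len(sys.argv)>1:
    print("ref",cen(cv2.imread("pics/scene0.png")[...,::-1]))
    m=cv2.imread("pics/m.png")[:,:400,::-1];print("pre",cen(m,400/130,290,90))
    k=cv2.imread("pics/kk.png")[:,400:,::-1];print("-42",cen(k,4,300,130))
print("now",cen(np.mean([manip.get_image("scene").astype(float) for _ in range(4)],0)))
E
python3 kn.py 1
```

```text
ref [333.9  181.81   3.46]
pre [333.89 181.76   3.3 ]
-42 [333.85 181.8    3.  ]
now [333.56 181.9    2.38]
```

Run:
```python
from h import *
r=cv2.imread("pics/scene0.png");n=manip.get_image("scene")[...,::-1];w=manip.get_image("wrist")[...,::-1];k=cv2.imread("pics/kk.png")[:,400:]
cr=lambda im:cv2.resize(im[150:200,315:365],(266,266),interpolation=cv2.INTER_CUBIC)
a=np.hstack([cr(r),cv2.resize(k[80:280,60:260],(266,266)),cr(n)])
b=np.hstack([cv2.resize(w[60:360,119:519],(443,332)),cv2.resize(n[100:200,300:407],(355,332),interpolation=cv2.INTER_CUBIC)])
cv2.imwrite("pics/final.png",np.vstack([a,b]))if a.shape[1]==b.shape[1] else cv2.imwrite("pics/final.png",np.vstack([a,b[:,:798]]))
```

```text
(no output)
```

View pics/final.png

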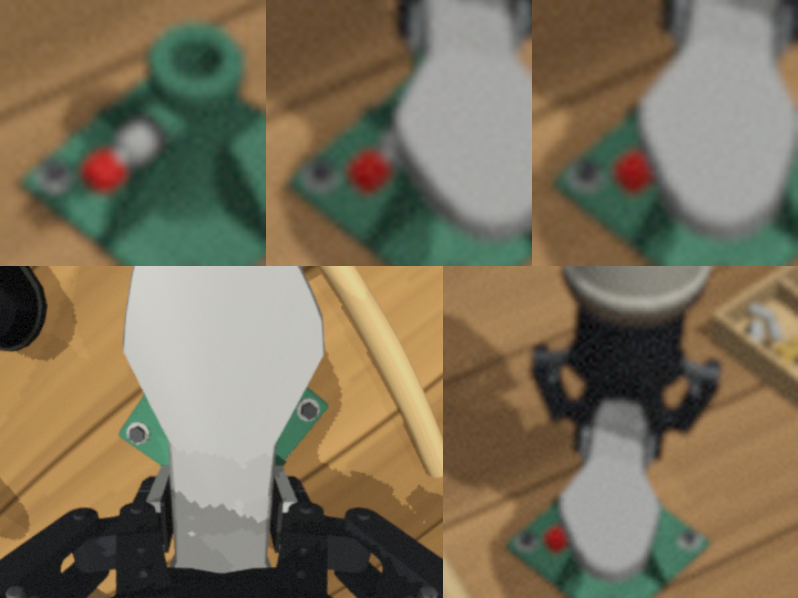

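The top row compares the knob to the base screw: offset (50,-6) at the start, (50,-3) at -44° and (49,-1) now. That is inconclusive, since the foot starts to hide the knob here. The wrist view shows the foot still aligned in the jaws, so it has turned with the tool. I'll carry on with the sweep.

Request:
jog_arm(deltas=[{"jaw": -1,"delta_pos": [0,0,0],"twist": [0,0,0.15]},{"jaw": -1,"delta_pos": [0,0,0],"twist": [0,0,0.3]},{"jaw": -1,"delta_pos": [0,0,0],"twist": [0,0,0.4]}])

```text
time: 22.65
tool_pos: [0.4742, 0.1702, 0.2905]
tool_rot: [-0.001, 0.938, -0.347, 0.0]
wrist_force: [3.9, 5.9, 4.3]
finger_gap: 0.465
gripper_force: 21.5
```

```bash
python3 t.py;python3 w.py|tail -1;python3 kn.py
```

```text
rel yaw -57.1 Mz 0.221 gap 0.465 [0.4742 0.1702 0.2905] [3.9 5.9 4.3] q6 2.47 t 22.65
now [(40.0, 70.0, 218.0, 144.0), (60.0, 66.0, 228.0, 147.0), (80.0, 63.0, 236.0, 149.5), (100.0, 61.0, 240.0, 150.5), (120.0, 62.0, 239.0, 150.5), (180.0, 92.0, 208.0, 150.0), (200.0, 66.0, 197.0, 131.5)]
now [332.71 182.26   1.28]
```

The moment is now rising steadily (0.10 to 0.22 N·m), so it is resisting and I stop here. I'll turn back in small steps to see whether the other side is blocked too.

Request:
jog_arm(deltas=[{"jaw": -1,"delta_pos": [0,0,0],"twist": [0,0,-0.2]},{"jaw": -1,"delta_pos": [0,0,0],"twist": [0,0,-0.4]},{"jaw": -1,"delta_pos": [0,0,0],"twist": [0,0,-0.6]}])

```text
time: 23.28
tool_pos: [0.4741, 0.1701, 0.2905]
tool_rot: [-0.0, 0.955, -0.297, 0.0]
wrist_force: [1.4, 4.5, 6.4]
finger_gap: 0.464
gripper_force: 22.2
```

```bash
python3 t.py;python3 w.py|tail -1;python3 kn.py
```

```text
rel yaw -51.0 Mz -0.030 gap 0.464 [0.4741 0.1701 0.2905] [1.4 4.5 6.4] q6 2.36 t 23.27
now [(40.0, 70.0, 230.0, 150.0), (60.0, 66.0, 228.0, 147.0), (80.0, 63.0, 237.0, 150.0), (100.0, 61.0, 240.0, 150.5), (120.0, 63.0, 239.0, 151.0), (180.0, 66.0, 232.0, 149.0), (200.0, 101.0, 197.0, 149.0)]
now [333.86 181.75   2.83]
```

Request:
jog_arm(deltas=[{"jaw": -1,"delta_pos": [0,0,0],"twist": [0,0,-0.15]},{"jaw": -1,"delta_pos": [0,0,0],"twist": [0,0,-0.3]},{"jaw": -1,"delta_pos": [0,0,0],"twist": [0,0,-0.4]}])

```text
time: 23.9
tool_pos: [0.474, 0.17, 0.2904]
tool_rot: [-0.0, 0.965, -0.263, 0.0]
wrist_force: [-0.5, 1.9, 7.5]
finger_gap: 0.46
gripper_force: 22.3
```

```bash
python3 t.py;python3 w.py|tail -1;python3 kn.py
```

```text
rel yaw -47.1 Mz 0.003 gap 0.460 [0.474  0.17   0.2904] [-0.5  1.9  7.5] q6 2.30 t 23.90
now [(40.0, 70.0, 253.0, 161.5), (60.0, 66.0, 228.0, 147.0), (80.0, 63.0, 236.0, 149.5), (100.0, 61.0, 240.0, 150.5), (120.0, 63.0, 239.0, 151.0), (180.0, 62.0, 236.0, 149.0), (200.0, 101.0, 197.0, 149.0)]
now [333.9  181.77   2.84]
```

The knob now matches its fully-in position to 0.1 px, and there is no drag. I'll check that turning the other way is blocked as well.

Request:
jog_arm(deltas=[{"jaw": -1,"delta_pos": [0,0,0],"twist": [0,0,-0.25]},{"jaw": -1,"delta_pos": [0,0,0],"twist": [0,0,-0.5]},{"jaw": -1,"delta_pos": [0,0,0],"twist": [0,0,-0.7]}])

```text
time: 24.52
tool_pos: [0.4739, 0.17, 0.2905]
tool_rot: [0.0, 0.979, -0.204, -0.0]
wrist_force: [-1.6, 0.5, 8.7]
finger_gap: 0.467
gripper_force: 22.6
```

```bash
python3 t.py;python3 kn.py
```

```text
rel yaw -40.0 Mz -0.049 gap 0.467 [0.4739 0.17   0.2905] [-1.6  0.5  8.7] q6 2.17 t 24.52
now [333.87 181.78   2.95]
```

Request:
jog_arm(deltas=[{"jaw": -1,"delta_pos": [0,0,0],"twist": [0,0,-0.15]},{"jaw": -1,"delta_pos": [0,0,0],"twist": [0,0,-0.3]},{"jaw": -1,"delta_pos": [0,0,0],"twist": [0,0,-0.4]}])

```text
time: 25.1
tool_pos: [0.4739, 0.1699, 0.2905]
tool_rot: [0.0, 0.985, -0.17, -0.0]
wrist_force: [-3.0, -0.1, 9.5]
finger_gap: 0.466
gripper_force: 22.7
```

```bash
python3 t.py;python3 kn.py;python3 w.py|tail -1
```

```text
rel yaw -36.1 Mz -0.061 gap 0.466 [0.4739 0.1699 0.2905] [-3.  -0.1  9.5] q6 2.10 t 25.10
now [333.81 181.79   3.12]
now [(40.0, 70.0, 254.0, 162.0), (60.0, 67.0, 254.0, 160.5), (80.0, 63.0, 236.0, 149.5), (100.0, 62.0, 240.0, 151.0), (120.0, 63.0, 239.0, 151.0), (180.0, 93.0, 209.0, 151.0), (200.0, 102.0, 226.0, 164.0)]
```

Request:
jog_arm(deltas=[{"jaw": -1,"delta_pos": [0,0,-0.02],"twist": [0,0,-0.15]},{"jaw": -1,"delta_pos": [0,0,-0.02],"twist": [0,0,-0.3]},{"jaw": -1,"delta_pos": [0,0,-0.02],"twist": [0,0,-0.4]}])

```text
time: 25.72
tool_pos: [0.4737, 0.1699, 0.2905]
tool_rot: [0.0, 0.991, -0.135, -0.001]
wrist_force: [-4.5, -0.5, 9.0]
finger_gap: 0.464
gripper_force: 22.7
```

```bash
python3 t.py;python3 kn.py
```

```text
rel yaw -32.1 Mz -0.087 gap 0.464 [0.4737 0.1699 0.2905] [-4.5 -0.5  9. ] q6 2.03 t 25.73
now [333.84 181.8    3.28]
```

Request:
jog_arm(deltas=[{"jaw": -1,"delta_pos": [0,0,-0.02],"twist": [0,0,-0.15]},{"jaw": -1,"delta_pos": [0,0,-0.02],"twist": [0,0,-0.3]},{"jaw": -1,"delta_pos": [0,0,-0.02],"twist": [0,0,-0.4]}])

```text
time: 26.3
tool_pos: [0.4736, 0.1699, 0.2905]
tool_rot: [0.0, 0.995, -0.101, -0.001]
wrist_force: [-5.6, 1.0, 7.5]
finger_gap: 0.469
gripper_force: 22.9
```

```bash
python3 t.py;python3 kn.py;python3 w.py|tail -1
```

```text
rel yaw -28.1 Mz -0.162 gap 0.469 [0.4736 0.1699 0.2905] [-5.6  1.   7.5] q6 1.96 t 26.30
now [333.96 181.8    3.41]
now [(40.0, 71.0, 218.0, 144.5), (60.0, 67.0, 254.0, 160.5), (80.0, 64.0, 236.0, 150.0), (100.0, 62.0, 240.0, 151.0), (120.0, 63.0, 239.0, 151.0), (180.0, 93.0, 222.0, 157.5), (200.0, 102.0, 231.0, 166.5)]
```

Turning is blocked both ways: -0.16 N·m at -28° and +0.22 N·m at -57°, with the knob fully in throughout. The pin is in the hole. I'll centre the foot at about -43°, ease the push, and let go.

Request:
jog_arm(deltas=[{"jaw": -1,"delta_pos": [0,0,0],"twist": [0,0,0.3]},{"jaw": -1,"delta_pos": [0,0,0],"twist": [0,0,0.7]},{"jaw": -1,"delta_pos": [0,0,0],"twist": [0,0,1.1]},{"jaw": -1,"delta_pos": [0,0,0],"twist": [0,0,1.5]},{"jaw": -1,"delta_pos": [0,0,0],"twist": [0,0,1.5]}])

```text
time: 27.18
tool_pos: [0.4739, 0.1699, 0.2905]
tool_rot: [0.0, 0.973, -0.23, -0.0]
wrist_force: [0.1, 1.2, 3.3]
finger_gap: 0.463
gripper_force: 22.0
```

```bash
python3 t.py
```

```text
rel yaw -43.1 Mz 0.019 gap 0.463 [0.4739 0.1699 0.2905] [0.1 1.2 3.3] q6 2.23 t 27.18
```

Request:
jog_arm(deltas=[{"jaw": 0.1,"delta_pos": [0,0,0],"twist": [0,0,0]},{"jaw": 0.4,"delta_pos": [0,0,0],"twist": [0,0,0]},{"jaw": 0.7,"delta_pos": [0,0,0],"twist": [0,0,0]},{"jaw": 0.7,"delta_pos": [0,0,0],"twist": [0,0,0]},{"jaw": 0.7,"delta_pos": [0,0,0],"twist": [0,0,0]}])

```text
time: 27.8
tool_pos: [0.474, 0.17, 0.2907]
tool_rot: [-0.0, 0.973, -0.23, -0.0]
wrist_force: [0.4, -0.3, 0.2]
finger_gap: 0.847
gripper_force: 0.0
```

```bash
python3 t.py; python3 w.py|tail -1;python3 kn.py
```

```text
rel yaw -43.1 Mz -0.044 gap 0.847 [0.474  0.17   0.2907] [ 0.4 -0.3  0.2] q6 2.23 t 27.80
now [(40.0, 71.0, 254.0, 162.5), (60.0, 67.0, 232.0, 149.5), (80.0, 64.0, 236.0, 150.0), (100.0, 61.0, 240.0, 150.5), (120.0, 63.0, 240.0, 151.5), (180.0, 62.0, 236.0, 149.0), (200.0, 102.0, 198.0, 150.0)]
now [333.94 181.76   2.88]
```

Request:
jog_arm(deltas=[{"jaw": 0.7,"delta_pos": [0,0,-1],"twist": [0,0,0]},{"jaw": 0.7,"delta_pos": [0,0,-3],"twist": [0,0,0]},{"jaw": 0.7,"delta_pos": [0,0,-6],"twist": [0,0,0]},{"jaw": 0.7,"delta_pos": [0,0,-10],"twist": [0,0,0]},{"jaw": 0.7,"delta_pos": [0,0,-12],"twist": [0,0,0]},{"jaw": 0.7,"delta_pos": [0,0,-12],"twist": [0,0,0]},{"jaw": 0.7,"delta_pos": [0,0,-12],"twist": [0,0,0]}])

```text
time: 28.92
tool_pos: [0.4739, 0.17, 0.4101]
tool_rot: [0.0, 0.973, -0.23, -0.0]
wrist_force: [0.2, -0.3, 0.3]
finger_gap: 0.852
gripper_force: 0.0
```

```bash
cat > wk.py <<'E'
from h import *
np.set_printoptions(precision=4,suppress=True)
def knob(im,M,n):
    f=im.astype(float);w=np.clip(f[...,0]/(f.sum(2)+20)-.5,0,None)
    m=(w>.08).astype(np.uint8);N,l,s,c=cv2.connectedComponentsWithStats(m)
    for i in range(1,N):
        if s[i,4]>15:
            p=wplane(M,c[i:i+1],.075)[0];u,v,ww,h=s[i,:4]
            ex=wplane(M,[[u,v],[u+ww,v+h]],.075)[:,:2];print(n,s[i],c[i].round(1),p[:2],"dist",np.linalg.norm(p[:2]-[.4750,.1702]),(p[:2]-[.475,.1702])@[.284,-.959])
knob(cv2.imread("pics/w1.png")[...,::-1],np.load("w1.npz")["M"],"w1")
M=manip.get_calibration("wrist")["camera_from_world"];im=manip.get_image("wrist");knob(im,M,"now")
cv2.imwrite("pics/r.png",im[...,::-1])
f=im.astype(int);m=((f.max(2)-f.min(2)<26)&(f.mean(2)>120)).astype(np.uint8);m[:, :150]=0;m[:,490:]=0
m=cv2.morphologyEx(m,cv2.MORPH_OPEN,np.ones((9,9)));N,l,s,c=cv2.connectedComponentsWithStats(m);i=1+s[1:,4].argmax();v,u=np.nonzero(l==i)
W=wplane(M,np.c_[u,v],.143)[:,:2];mu=W.mean(0);a=np.linalg.eigh(np.cov((W-mu).T))[1][:,1];a*=np.sign(a@[.89,-.45]);e=(W-mu)@a
print("foot",s[i],"yaw rel",np.degrees(np.arctan2(a[1],a[0]))-16.5,"len",np.ptp(e),"toe->grip",mu+a*(e.max()-.119))
E
python3 wk.py;python3 kn.py;python3 t.py
```

```text
w1 [435   0  36  18 137] [449.3   9.2] [0.6569 0.0856] dist 0.200667482711747 0.13283390046959437
w1 [458   0  27   6 105] [471.7   1.7] [0.6753 0.0665] dist 0.22551588626230756 0.15629506343764493
w1 [361 165  20  21 368] [370.6 174.9] [0.493  0.1097] dist 0.06311335544109128 0.06312393345403698
now [359 133  17  20 226] [367.  142.9] [0.4918 0.109 ] dist 0.06343711603996184 0.06343457661625007
foot [  275    50    91   237 14493] yaw rel -42.788721792494826 len 0.19437895574095398 toe->grip [0.4752 0.1706]
now [333.92 181.76   2.88]
rel yaw -43.1 Mz -0.043 gap 0.851 [0.474  0.17   0.4101] [ 0.8 -0.9  0.5] q6 2.23 t 29.18
```

The wrist view agrees: the knob is 63.4 mm from the axis (63.1 mm when in; about 68 mm if riding). The foot is centred on the mouth at -42.8°, and the gripper is clear.

```bash
python3 -c "
from bench import manip
print(manip.sign_off())"
```

```text
the job is handed in; nothing more can be done
None
```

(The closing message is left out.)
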